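# Show a sensor probe to the inspection camera

### The job

Lift the wire guard off the guarded probe and hang it by its bail handle over both prongs of the hook stand, then pull that probe out of its holder and present its tip to the inspection camera: tip on the lens's centre line, about 80 mm in front of the lens, the probe pointing straight into the lens. Finish while still holding it there, motionless in the gripper; do not touch the camera or disturb the spare probe, the bottle or the beaker.

Things in the scene. Friction and masses are not known exactly. Their poses are not given: they have to be found in the camera images.
- guard: Round steel wire cage, 100 mm dia, open top and bottom, on the bench around the holder of the probe to be shown; wires 6 to 8 mm thick, four rubber feet, upper ring at z = 115 mm; about 250 g. Square bail handle of 10 mm round bar above it: legs at y = -46 and +46 mm, top bar along the guard's y axis, bar centre at z = 165 mm. Origin: centre of the cage's underside; z up.
- guard_bar (a point): Middle of the bail's top bar, on the bar's centre line. The bar runs along this frame's y; z up.
- hook_stand: Fixed steel stand, double hook: two level prongs of 8 mm bar at y = -28 and +28 mm, centre line at z = 200 mm, along x from a post at x = +75 mm (18 mm dia, top z = 206 mm) to x = -35 mm, then bent up to free tips (x = -43 mm, tops at z = 217 mm). Tips point to -x, roughly towards the robot. Foot plate x = 35 to 155, y = +-60, 10 mm thick. Origin: on the bench below hook_seat; z up.
- hook_seat (a point): Point midway between the two prongs at the level of their upper surface (z = 204 mm), 75 mm before the post; axes as the stand. A bail hung here rests with its bar's centre 5 mm above this level and the guard clears the post. It must come in from the tips' side (-x), above the tips, and be lowered behind them.
- probe: Probe: steel shaft 12 mm dia, 60 mm long; above it a cylindrical grey head 24 mm dia, z = 60 to 98 mm, then a brass stub 12 mm dia to z = 106 mm; about 90 g. Origin: centre of the shaft's lower end (the sensing tip); z runs from tip to head. The one to be shown: it stands inside the guard, tip down in the hole of its holder.
- probe_tip (a point): Centre of the sensing tip of the guarded probe (its lower end); axes as the probe.
- holder: Fixed white plastic block 50 x 50 x 40 mm holding the guarded probe in a 14 mm hole 35 mm deep (hole floor 5 mm above the bench). Origin: centre of its underside.
- spare_probe: Probe: steel shaft 12 mm dia, 60 mm long; above it a cylindrical grey head 24 mm dia, z = 60 to 98 mm, then a brass stub 12 mm dia to z = 106 mm; about 90 g. Origin: centre of the shaft's lower end (the sensing tip); z runs from tip to head. The unguarded spare in the other holder, to be left alone.
- camera: Inspection camera, fixed: lens barrel 42 mm dia and 47 mm long, then a grey housing 50 x 50 x 58 mm behind it. Origin: centre of the lens's front face, 115 mm above the bench. Its z axis is the lens's centre line, pointing out of the lens to what is looked at: up and back roughly towards the robot, 30 degrees from vertical.
- lens (a point): Centre of the lens's front face; axes as the camera (z out of the lens).
- camera_stand: Fixed aluminium bracket of the camera, foot 130 x 90 x 8 mm (x = 0 to 130 mm). Origin: on the bench, 40 mm before the point below the lens (which is at x = 40 mm); z up.
- bottle: Amber bottle, 52 mm dia, 115 mm tall, to be left alone. Origin: centre of its base.
- beaker: Clear open beaker, 60 mm dia, 70 mm tall, to be left alone. Origin: centre of its base.
There are look-alikes about, which are no part of the job. Several things look just like the hook_stand: the one meant starts farthest from the robot's base. Leave any black look-alike of the probe alone.

How it is judged:
On the way, in this order (a step that is already met when the one before it is completed fails the run):
1. the guard hangs by its bail on both prongs, let go by the robot (x of guard_bar in the frame of hook_stand between -0.04 and 0.05 m and y of guard_bar in the frame of hook_stand between -0.03 and 0.03 m and z of guard_bar in the frame of hook_stand between 0.2 and 0.22 m and angle between guard's own z axis and vertical below 0.25 rad and contact force between guard and hook_stand above 0.8 N and contact force between each of the arm, the fingers and guard below 0.1 N), for 0.2 s.
2. the guarded probe is out of its holder, held by the fingers, guard still hanging (all of step 1 and height (world z) of probe_tip above 0.06 m and contact force between the fingers and probe above 1 N), for 0.1 s.
At the end, for the whole second after the job is handed in: Guard hangs by its bail on both prongs (bar within 30 mm of their middle, tilt < 0.25 rad), robot off it; fingers hold the probe still, tip 60-100 mm before the lens, within 15 mm of its centre line in x and y, axis within 0.17 rad of it, tip towards the lens, camera untouched (all of step 1 and x of probe_tip in the frame of lens between -0.015 and 0.015 m and y of probe_tip in the frame of lens between -0.015 and 0.015 m and z of probe_tip in the frame of lens between 0.06 and 0.1 m and angle between the z axis of probe and the z axis of camera, either way round below 0.17 rad and angle between probe's own z axis and vertical below 1.2 rad and contact force between the fingers and probe above 1 N and height (world z) of probe_tip above 0.12 m and linear speed of probe below 0.02 m/s and angular speed of probe below 0.15 rad/s and contact force between probe and camera_stand below 0.1 N); the arm keeps its last pose, push and grip.
It fails at once if the camera is touched with more than 2 N (contact force between camera_stand and anything else above 2 N).
It fails at once if the spare probe is disturbed (moved over 15 mm or tipped) (distance of spare_probe from where it was at the start of the episode above 0.015 m or angle between spare_probe's own z axis and vertical above 0.5 rad).
It fails at once if the bottle is disturbed (moved over 30 mm or tipped) (distance of bottle from where it was at the start of the episode above 0.03 m or angle between bottle's own z axis and vertical above 0.5 rad).
It fails at once if the beaker is disturbed (moved over 30 mm or tipped) (distance of beaker from where it was at the start of the episode above 0.03 m or angle between beaker's own z axis and vertical above 0.5 rad).
It also fails if it takes over 67 s, if anything falls off the work surface, if the arm or the gripper's body presses on something with over 40 N, if the wrist force passes 120 N, or if a joint passes its speed limit or range.

### The arm

A 6-joint arm with a two-finger parallel gripper is mounted at the origin on the work surface. World frame = base frame: x ahead of the robot, y to its left, z up, the work surface at z = 0. Lengths are in m, angles in rad, forces in N, time in s.
With the tool pointing down it reaches from about 0.35 to 0.85 m from the base axis. Payload 8.1 kg.
Tool frame: the origin (TCP) lies on the centre line of the jaws, within the pads' length; the fingertips stand 17 mm ahead of it and the grasp point (between the pads) lies 2 mm behind it; z points along the fingers, y is the line along which they close (so a half turn about z gives the same grasp; the last joint's range is limited). The gripper opens to 93 mm and grips with 3 to 60 N. Pads are 15 mm wide; open, the fingers measure 128 mm over their backs; the gripper's body (75 mm by 188 mm) begins 65 mm behind the grasp point.
Start: joints at [1.038, 0.13, 1.488, -0, 1.523, -0.085], TCP at [0.26, 0.541, 0.236] pointing down, gripper open.
Joint ranges: [-2.96, 2.96], [-0.89, 2.26], [0.02, 2.5], [-1.34, 4.48], [0, 2.73], [-2.66, 2.66]. Speed limits (rad/s): [2.39, 2.39, 2.79, 3.14, 3.14, 3.14].

### API

Orientations are given as a rotation vector (axis times angle).
In Python, from plant import telemetry, viewer, order gives the robot as it stands.
- The arm moves only by the tool send_rows, never from a script. Its argument "plan" is a list that holds one entry, the list of rows, each a list of 5 numbers: the closure, from -1 (fully open) to 1 (shut), then the shift along the world's x, y, z normalised to -1 to 1, where 1 is 0.2 m, then the turn about the world's z normalised to -1 to 1, where 1 is 60 degrees. A call has 1 to 20 rows; each row is the pose to reach, as a shift and turn from the pose commanded when the call began; what a row does not reach only later rows make up. A row lasts 1/12 s, in which the tool goes at most 41.7 mm and 7.16 degrees, less where a joint would pass 70% of its speed; a pose out of reach is approached as far as the arm can. A call with a number of a shift or a turn outside -1 to 1 is refused whole. A call with a gripper value outside its range is refused whole. The fingers move at their own pace and stop on an object; "force" is the grip in N (left out, the last holds). Time passes only in rows, so rows that repeat a pose let the fingers close. It gives the time, the measured TCP pose, the force, the opening and the grip force at its end, in the units of the state.
- telemetry.read_state(): the state, without advancing time (a new reading comes with each control period).
- viewer.read_camera(name): name is "side" or "top" or "wrist"; returns (picture, depth): 400x640x3 uint8, blue, green, red; 400x640 float32, m along the optical axis (not along the pixel's ray), 0 where there is no reading.
- viewer.calibration(name): a dict with "camera_matrix" (3x3 intrinsics, pixels), "extrinsics" (4x4, takes a point from camera to world coordinates); the wrist camera has in their place "hand_eye" (4x4, takes a point from camera to tool coordinates, whose origin is the TCP and whose axes are the flange's). Camera axes: x right, y up, looking along -z (the intrinsics and any distortion apply to the point x, -y, -z); pixel columns grow to the right and rows downward; lengths in m; the calibration is good to about 2 mm. A picture is of the moment at which its call begins: read the wrist's pose just before it. calibration takes no time and is no camera call.
- order.close_job(): hands the job in; it is judged then, once.
The state is a dict: "t": time; "q": joint angles; "dq": joint speeds; "joint_torque": joint torques, N m; "tool_pos": TCP position; "orientation": TCP orientation; "force": force on the tool from outside, world axes, zero at the start; "wrist_torque": the same for the moment, N m; "opening": finger opening in m; "gripper_force": force on a finger pad.
Only numpy, scipy, OpenCV 4.12 (cv2) and the standard library are available. Lean on these libraries where they do the work, as an engineer would, in place of code of your own. Each camera call takes 0.05 s, during which the arm holds its last target. There are 200 camera calls.

## Working session

There is one attempt and no reset: what is moved stays moved. The work goes in short steps, Python scripts to look and compute and a tool call to move; the robot and the scene stay as the last step left them, time stands still between calls to the robot, and variables do not carry over. Pictures are saved under pics/ and viewed, at most 10 in all, crops included, and the job is handed in when it is done.

Besides the shell and the picture viewer there is one more tool, called in YAML: its name, and indented under it one key for each argument. send_rows: Moves the arm, as the interface text tells. Scaled input: -1 to 1 covers 0.2 m each way for a shift and 60 degrees each way for a turn. Its arguments: {"type":"object","properties":{"plan":{"type":"array"},"force":{"type":"number"}},"required":["plan"]}

```bash
mkdir -p pics; cat > h.py <<'E'
import numpy as np, cv2
from scipy.spatial.transform import Rotation as R
from plant import telemetry, viewer, order
def shot(n,tag):
    s=telemetry.read_state(); p,d=viewer.read_camera(n); c=viewer.calibration(n)
    if n=='wrist':
        T=np.eye(4);T[:3,:3]=R.from_rotvec(s['orientation']).as_matrix();T[:3,3]=s['tool_pos']; E=T@np.array(c['hand_eye'])
    else: E=np.array(c['extrinsics'])
    K=np.array(c['camera_matrix']); D=np.array(c.get('distortion',np.zeros(5)),float)
    np.savez(f'{tag}.npz',p=p,d=d,K=K,E=E,D=D); cv2.imwrite(f'pics/{tag}.png',p); return load(tag)
def load(tag): return dict(np.load(f'{tag}.npz'))
def ray(v,u,r):
    n=cv2.undistortPoints(np.array([[[u,r]]],float),v['K'],v['D'])[0,0]
    return v['E'][:3,3], v['E'][:3,:3]@np.array([n[0],-n[1],-1])
def onz(v,u,r,z):
    o,d=ray(v,u,r); return o+d*(z-o[2])/d[2]
def pt(v,u,r):
    o,d=ray(v,u,r); return o+d*v['d'][int(r),int(u)]
def cloud(v):
    h,w=v['d'].shape; g=np.stack(np.meshgrid(np.arange(w),np.arange(h)),-1).reshape(-1,1,2).astype(float)
    n=cv2.undistortPoints(g,v['K'],v['D'])[:,0]; c=np.c_[n[:,0],-n[:,1],-np.ones(len(n))]*v['d'].reshape(-1,1)
    return (c@v['E'][:3,:3].T+v['E'][:3,3]).reshape(h,w,3)
def tri(v1,a,v2,b):
    o1,d1=ray(v1,*a);o2,d2=ray(v2,*b)
    s=np.linalg.lstsq(np.c_[d1,-d2],o2-o1,rcond=None)[0]; p=o1+d1*s[0];q=o2+d2*s[1]
    return (p+q)/2,np.linalg.norm(p-q)
E
python3 - <<'E'
from h import *
np.set_printoptions(precision=3,suppress=True)
for n in('side','top','wrist'):
    v=shot(n,n+'0'); print(n,v['K'].tolist(),v['D'],v['E'].tolist(),(v['d']>0).mean(),list(viewer.calibration(n)))
a=np.vstack([cv2.imread('pics/side0.png'),cv2.imread('pics/top0.png')])
E
```

```text
side [[423.12465750910906, 0.0, 313.494761679942], [0.0, 423.12465750910906, 200.37953149767424], [0.0, 0.0, 1.0]] [0. 0. 0. 0. 0.] [[0.8896414595068013, 0.2770179608900279, -0.3630414891867587, 0.0834577910980606], [-0.456280687212118, 0.5068418002664471, -0.7313817908451813, -0.7172011020966655], [-0.01860129038120032, 0.8163163840368501, 0.5773054244930982, 0.7229316450747131], [0.0, 0.0, 0.0, 1.0]] 0.9958203125 ['camera_matrix', 'extrinsics']
top [[506.25391406530673, 0.0, 319.14768711938564], [0.0, 506.25391406530673, 198.69406915619712], [0.0, 0.0, 1.0]] [0. 0. 0. 0. 0.] [[-0.07675616909938006, 0.97213461277047, -0.2215012080301046, 0.16233678303650098], [-0.9970492627203239, -0.07458813105726528, 0.01814878547569501, 0.00700029765433233], [0.0011217014067770193, 0.22224064740499772, 0.9749911981279429, 1.4420260644253964], [0.0, 0.0, 0.0, 1.0]] 0.995890625 ['camera_matrix', 'extrinsics']
wrist [[335.76055650045714, 0.0, 324.38813825772075], [0.0, 335.76055650045714, 204.502165031171], [0.0, 0.0, 1.0]] [0. 0. 0. 0. 0.] [[0.4327313981994781, -0.8725062777030785, -0.22688396237072778, 0.1968585265033153], [0.9015209709580226, 0.4182820529179683, 0.1109056496740919, 0.5713406357521956], [-0.0018643860187925428, -0.2525330069029534, 0.9675864842427906, 0.3832116903203229], [0.0, 0.0, 0.0, 1.0]] 0.9958359375 ['camera_matrix', 'hand_eye']
```

View pics/side0.png

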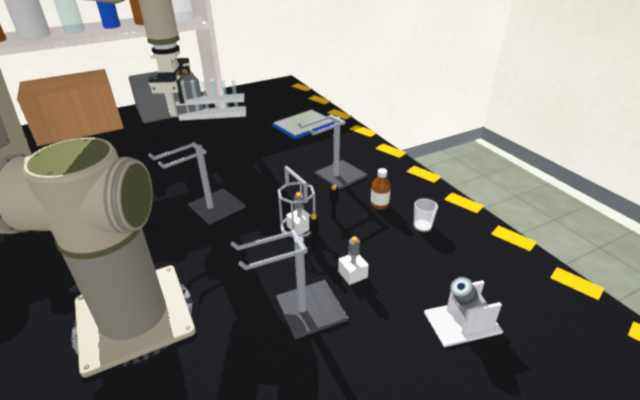

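View pics/top0.png

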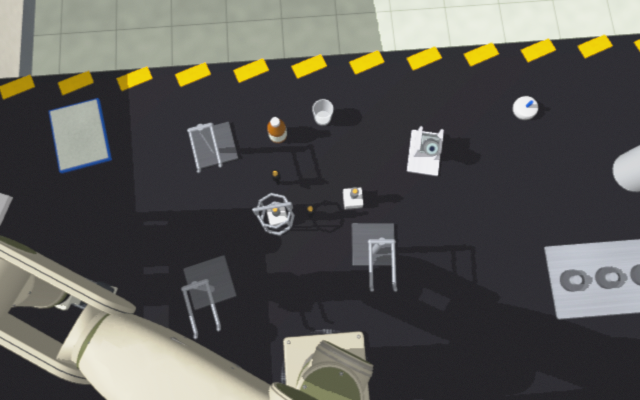

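```bash
python3 - <<'E'
from h import *
np.set_printoptions(precision=3,suppress=True)
t=load('top0');s=load('side0')
for v,n in((t,'top'),(s,'side')):
    C=cloud(v); m=(C[...,2]>0.02)&(C[...,2]<0.28)&(v['d']>0)&(C[...,0]>0.2)&(C[...,0]<.95)&(abs(C[...,1])<.6)
    k,l,st,ce=cv2.connectedComponentsWithStats(m.astype(np.uint8),connectivity=8)
    for i in range(1,k):
        if st[i,4]<12: continue
        q=C[l==i]; print(n,st[i],'min',q.min(0),'max',q.max(0),'med',np.median(q,0))
a=cv2.resize(cv2.imread('pics/top0.png')[90:230,170:370],None,fx=4,fy=4,interpolation=cv2.INTER_CUBIC)
cv2.imwrite('pics/c1.png',a)
b=cv2.resize(cv2.imread('pics/side0.png')[90:290,220:460],None,fx=3.2,fy=3,interpolation=cv2.INTER_CUBIC)
cv2.imwrite('pics/c2.png',b[:600])
E
```

```text
top [313  99  21  25 295] min [ 0.711 -0.079  0.021] max [ 0.772 -0.021  0.077] med [ 0.752 -0.05   0.053]
top [268 117  19  25 354] min [0.668 0.062 0.02 ] max [0.714 0.114 0.122] med [0.683 0.086 0.078]
top [188 123  35  50 541] min [0.533 0.222 0.02 ] max [0.668 0.308 0.221] med [0.649 0.274 0.203]
top [414 126  30  33 606] min [ 0.565 -0.386  0.02 ] max [ 0.667 -0.306  0.13 ] med [ 0.606 -0.333  0.081]
top [271 170  10  13  95] min [0.535 0.085 0.021] max [0.559 0.109 0.112] med [0.543 0.096 0.097]
top [344 187  19  21 336] min [ 0.454 -0.141  0.021] max [ 0.505 -0.091  0.116] med [ 0.473 -0.113  0.042]
top [253 193  40  38 695] min [0.394 0.055 0.022] max [0.49  0.155 0.177] med [0.439 0.103 0.115]
top [306 205   9  12  87] min [ 0.429 -0.002  0.022] max [0.452 0.021 0.111] med [0.438 0.009 0.099]
top [368 237  29  54 517] min [ 0.204 -0.194  0.024] max [ 0.334 -0.121  0.219] med [ 0.301 -0.158  0.204]
top [182 279  34  30 366] min [0.2   0.254 0.02 ] max [0.267 0.332 0.212] med [0.248 0.293 0.204]
side [177  83   9  21 116] min [0.272 0.574 0.218] max [0.295 0.595 0.279] med [0
[... 248 characters left out ...]
0.2   0.255 0.02 ] max [0.268 0.327 0.208] med [0.252 0.294 0.155]
side [ 231  166   88  144 2492] min [ 0.203 -0.195  0.02 ] max [0.49  0.157 0.218] med [ 0.334 -0.122  0.118]
side [371 169  20  36 527] min [0.668 0.06  0.02 ] max [0.716 0.108 0.118] med [0.685 0.076 0.069]
side [329 185  10  29 179] min [0.535 0.083 0.021] max [0.56  0.105 0.108] med [0.545 0.092 0.079]
side [414 199  24  28 540] min [ 0.71 -0.08  0.02] max [ 0.771 -0.019  0.074] med [ 0.736 -0.055  0.054]
side [339 237  30  42 685] min [ 0.454 -0.143  0.02 ] max [ 0.506 -0.089  0.113] med [ 0.475 -0.123  0.041]
side [ 447  277   55   55 1708] min [ 0.565 -0.387  0.02 ] max [ 0.663 -0.305  0.128] med [ 0.596 -0.361  0.076]
```

View pics/c1.png

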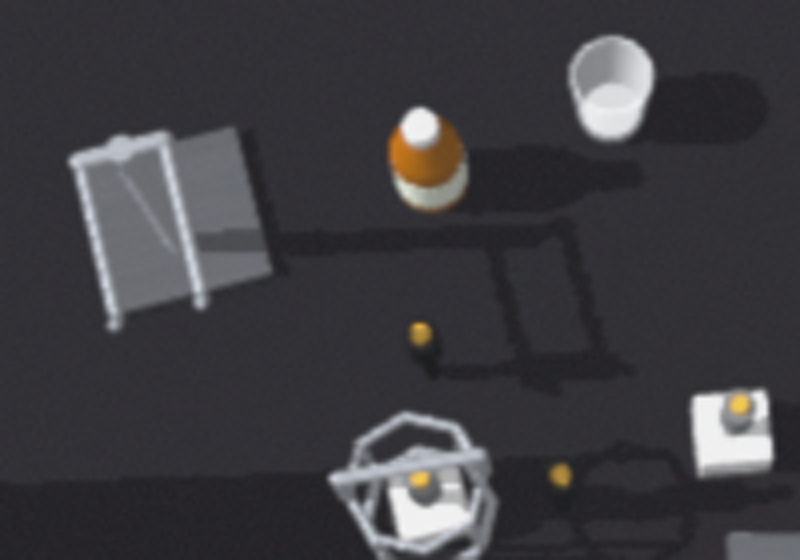

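View pics/c2.png

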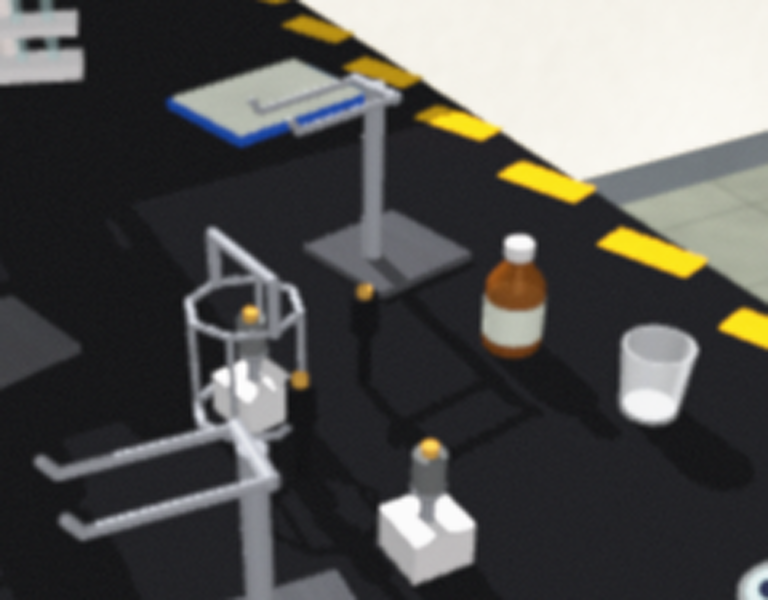

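```bash
python3 - <<'E'
from h import *
np.set_printoptions(precision=4,suppress=True)
for n in('top0','side0'):
    v=load(n);C=cloud(v);ok=v['d']>0
    m=ok&(C[...,2]>.185)&(C[...,2]<.235)&(C[...,0]>.5)&(C[...,0]<.7)&(C[...,1]>.19)&(C[...,1]<.35)
    q=C[m]; r=cv2.minAreaRect(q[:,:2].astype(np.float32)); 
    print(n,'hook',len(q),r,cv2.boxPoints(r).tolist(),np.percentile(q[:,2],[10,50,90]))
    m=ok&(C[...,2]>.15)&(C[...,2]<.19)&(C[...,0]>.38)&(C[...,0]<.5)&(C[...,1]>.03)&(C[...,1]<.17)
    q=C[m]; r=cv2.minAreaRect(q[:,:2].astype(np.float32)); l=cv2.fitLine(q[:,:2].astype(np.float32),cv2.DIST_L2,0,.01,.01).ravel()
    print(' bar',len(q),r,l,np.percentile(q[:,2],[10,50,90]))
    hsv=cv2.cvtColor(v['p'],cv2.COLOR_BGR2HSV)
    for nm,x,y,z in(('guarded',.44,.1,(.085,.125)),('spare',.475,-.115,(.085,.125)),('bl1',.545,.095,(.085,.125)),('bl2',.44,.01,(.085,.125))):
        m=ok&(hsv[...,0]>10)&(hsv[...,0]<28)&(hsv[...,1]>120)&(abs(C[...,0]-x)<.03)&(abs(C[...,1]-y)<.03)&(C[...,2]>z[0])
        q=C[m]; print(' ',nm,len(q),q.mean(0),q.max(0)[2], np.argwhere(m).mean(0)[::-1])
    # camera: points >0.085
    m=ok&(C[...,2]>.07)&(C[...,0]>.54)&(C[...,0]<.7)&(C[...,1]<-.29)&(C[...,1]>-.42)
    q=C[m]; print(' cam',len(q),q.min(0),q.max(0))
    m=ok&(C[...,2]>.004)&(C[...,2]<.012)&(C[...,0]>.5)&(C[...,0]<.75)&(C[...,1]<-.25)&(C[...,1]>-.45)&(v['p'].min(-1)>120)
    q=C[m]; print(' foot',len(q),cv2.minAreaRect(q[:,:2].astype(np.float32)))
    m=ok&(C[...,2]>.034)&(C[...,2]<.045)&(abs(C[...,0]-.44)<.05)&(abs(C[...,1]-.1)<.05)&(v['p'].min(-1)>150)
    q=C[m]; print(' holder',len(q),cv2.minAreaRect(q[:,:2].astype(np.float32)))
v=load('side0'); cv2.imwrite('pics/c3.png',np.hstack([cv2.resize(v['p'][255:350,415:515],(400,380)),cv2.resize(load('top0')['p'][115:185,395:460],(390,420))[:380]]))
E
```

```text
top0 hook 400 ((0.6035147309303284, 0.26493582129478455), (0.13141554594039917, 0.06652118265628815), 11.651748657226562) [[0.5324435830116272, 0.2842405140399933], [0.5458783507347107, 0.21909011900424957], [0.6745858788490295, 0.2456311285495758], [0.661151111125946, 0.3107815384864807]] [0.2004 0.2047 0.2092]
 bar 158 ((0.44232213497161865, 0.10548717528581619), (0.012504251673817635, 0.09920867532491684), 6.089871406555176) [ 0.0978 -0.9952  0.4411  0.1059] [0.1649 0.1689 0.1729]
  guarded 12 [0.4439 0.1034 0.1125] 0.11787705650877323 [274.6667 209.5   ]
  spare 14 [ 0.4793 -0.1148  0.1118] 0.11555877947918902 [354.5    190.7143]
  bl1 24 [0.5479 0.0978 0.1044] 0.11215317421513205 [274.7917 172.875 ]
  bl2 26 [0.4412 0.0093 0.1049] 0.11134742839704459 [309.8077 208.4231]
 cam 448 [ 0.5651 -0.3864  0.0701] [ 0.6633 -0.3074  0.1301]
 foot 578 ((0.6064333915710449, -0.341816246509552), (0.09211638569831848, 0.13363762199878693), 77.15682220458984)
 holder 172 ((0.44346994161605835, 0.1028607189655304), (0.045666731894016266, 0.04967040941119194), 10.556498527526855)
side0 hook 279 (
[... 357 characters left out ...]
.010508702136576176, 0.10365542769432068), 4.560763359069824) [ 0.0905 -0.9959  0.4409  0.0999] [0.1558 0.1683 0.171 ]
  guarded 18 [0.4449 0.102  0.1101] 0.11371491671048106 [297.5556 194.5   ]
  spare 26 [ 0.4797 -0.1168  0.1105] 0.11324331188251235 [354.1154 239.1538]
  bl1 25 [0.5471 0.0959 0.1035] 0.10832818993636883 [333.52 187.2 ]
  bl2 32 [0.4423 0.0076 0.1036] 0.1085912580625038 [313.5 216.5]
 cam 979 [ 0.5651 -0.3862  0.0702] [ 0.6628 -0.3162  0.1276]
 foot 1376 ((0.6056397557258606, -0.34368187189102173), (0.09209755063056946, 0.1304975301027298), 75.9389877319336)
 holder 191 ((0.44288888573646545, 0.09661193192005157), (0.06524207442998886, 0.05452146753668785), 80.072998046875)
```

View pics/c3.png

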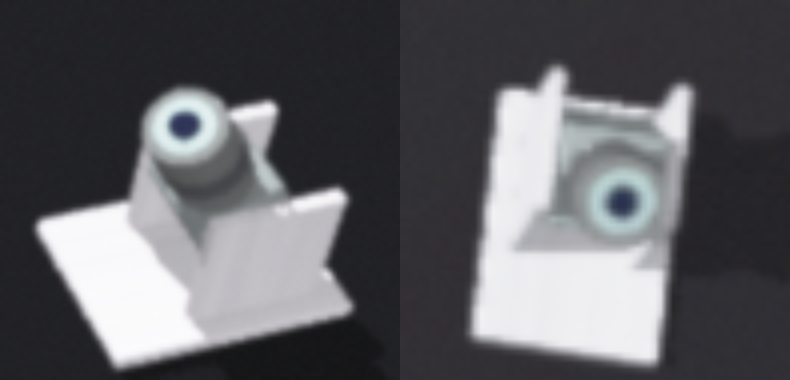

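```bash
python3 - <<'E'
from h import *
np.set_printoptions(precision=4,suppress=True)
t=load('top0');s=load('side0')
print('pupil',tri(t,(431.8,148.7),s,(461,286.3)))
print('bar mid tri via ends later; grd stub',tri(t,(274.67,209.5),s,(297.56,194.5)))
for v in(t,s):
    hsv=cv2.cvtColor(v['p'],cv2.COLOR_BGR2HSV);C=cloud(v)
    m=(hsv[...,0]>105)&(hsv[...,0]<130)&(hsv[...,1]>90)&(abs(C[...,0]-.58)<.04)&(abs(C[...,1]+.335)<.04)&(C[...,2]>.09)
    print(m.sum(),np.argwhere(m).mean(0)[::-1],C[m].mean(0) if m.any() else 0)
    # lens face plane: bright greenish points z>.1
    m=(abs(C[...,0]-.58)<.03)&(abs(C[...,1]+.335)<.03)&(C[...,2]>.105)&(C[...,2]<.135); q=C[m]
    print(len(q),q.mean(0),np.linalg.svd(q-q.mean(0))[2][2])
st=telemetry.read_state(); print(st['tool_pos'],R.from_rotvec(st['orientation']).as_matrix(),st['t'],st['opening'],st['force'])
E
```

```text
pupil (array([ 0.581 , -0.3376,  0.1171]), np.float64(0.0019820675152063425))
bar mid tri via ends later; grd stub (array([0.4451, 0.1035, 0.109 ]), np.float64(0.000923019236208663))
10 [431.5 148.2] [ 0.5813 -0.3361  0.1179]
196 [ 0.5853 -0.337   0.1163] [-0.3403  0.1097  0.9339]
25 [460.44 285.92] [ 0.5816 -0.3368  0.1174]
406 [ 0.5836 -0.3413  0.1155] [-0.3757 -0.0962  0.9217]
[0.2596 0.5405 0.2348] [[-0.9014  0.433  -0.0007]
 [ 0.433   0.9014 -0.0012]
 [ 0.0001 -0.0014 -1.    ]] 0.15 0.09275970419202045 [-0.0604  1.1078 -0.6232]
```

send_rows:
  plan:
    - [[-1,0,0,0.4,-0.1],[-1,0,0,0.4,-0.2],[-1,0.2,-0.3,0.4,-0.4],[-1,0.45,-1,0.4,-0.98],[-1,0.45,-1,0.4,-0.98],[-1,0.45,-1,0.4,-0.98],[-1,0.45,-1,0.4,-0.98],[-1,0.45,-1,0.4,-0.98],[-1,0.45,-1,0.4,-0.98],[-1,0.45,-1,0.4,-0.98],[-1,0.45,-1,0.4,-0.98]]
  force: 25

```text
t: 1.07
tool_pos: [0.3498, 0.3407, 0.3155]
orientation: [-2.109, -2.328, 0.0]
force: [0.1, -0.8, 0.1]
opening: 0.0932
gripper_force: 0.0
```

send_rows:
  plan:
    - [[-1,0.2,-0.5,0,0],[-1,0.46,-1,0,0],[-1,0.46,-1,0,0],[-1,0.46,-1,0,0],[-1,0.46,-1,0,0],[-1,0.46,-1,0,0],[-1,0.46,-1,0,0],[-1,0.46,-1,0,0],[-1,0.46,-1,0,0]]

```text
t: 1.82
tool_pos: [0.4414, 0.142, 0.3155]
orientation: [-2.108, -2.328, 0.0]
force: [-0.2, -0.2, -0.0]
opening: 0.0927
gripper_force: 0.0
```

```bash
python3 - <<'E'
from h import *
np.set_printoptions(precision=4,suppress=True)
v=shot('wrist','w1');C=cloud(v);ok=v['d']>0
m=ok&(C[...,2]>.16)&(C[...,2]<.19)&(C[...,0]>.38)&(C[...,0]<.5)&(C[...,1]>.03)&(C[...,1]<.17)
q=C[m].astype(np.float32); r=cv2.minAreaRect(q[:,:2]); print(len(q),r,q[:,2].max(),np.argwhere(m).min(0),np.argwhere(m).max(0))
m=ok&(C[...,2]>.19)&(C[...,2]<.24)&(C[...,0]>.5)&(C[...,0]<.7)&(C[...,1]>.19)&(C[...,1]<.35)
q=C[m].astype(np.float32); print(len(q), cv2.boxPoints(cv2.minAreaRect(q[:,:2])) if len(q) else '')
E
```

```text
Traceback (most recent call last):
cv2.error: OpenCV(4.12.0) /io/opencv/modules/imgproc/src/convhull.cpp:143: error: (-215:Assertion failed) total >= 0 && (depth == CV_32F || depth == CV_32S) in function 'convexHull'
```

View pics/w1.png

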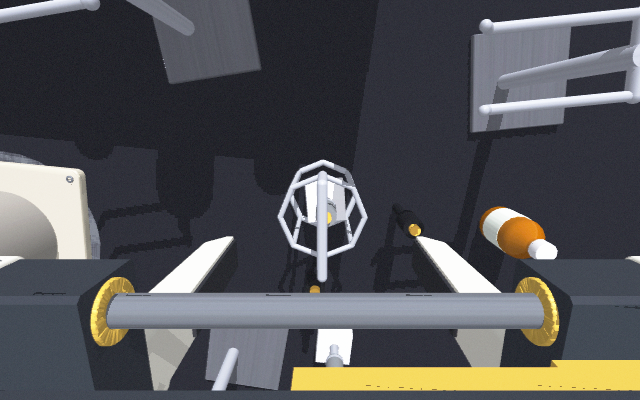

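```bash
python3 - <<'E'
from h import *
np.set_printoptions(precision=4,suppress=True)
v=load('w1')
print(v['E']); print(viewer.calibration('wrist')['hand_eye'])
for p in((322,225),(322,178),(322,272),(543,247),(70,180)): print(p,v['d'][p[1],p[0]],pt(v,*p))
E
```

```text
[[ 0.9951 -0.0961 -0.0249  0.4346]
 [ 0.0993  0.9629  0.2508  0.2118]
 [-0.0001 -0.2521  0.9677  0.464 ]
 [ 0.      0.      0.      1.    ]]
[[ 0.0003  0.9676  0.2526  0.0702]
 [ 1.     -0.0001 -0.0005 -0.    ]
 [-0.0005  0.2526 -0.9676 -0.1485]
 [ 0.      0.      0.      1.    ]]
(322, 225) 0.3098599 [0.4419 0.1156 0.1689]
(322, 178) 0.30653974 [0.4377 0.158  0.1613]
(322, 272) 0.32217857 [0.4465 0.0684 0.1685]
(543, 247) 0.37358248 [0.6904 0.0967 0.1144]
(70, 180) 0.46043038 [0.0957 0.094  0.01  ]
```

```bash
python3 - <<'E'
from h import *
np.set_printoptions(precision=4,suppress=True)
v=load('w1');C=cloud(v);ok=v['d']>0
m=ok&(C[...,2]>.163)&(C[...,2]<.19)&(C[...,0]>.38)&(C[...,0]<.5)&(C[...,1]>.03)&(C[...,1]<.17)
q=C[m]; print(len(q),cv2.minAreaRect(q[:,:2].astype(np.float32)),q[:,2].max())
m=ok&(C[...,2]>.185)&(C[...,2]<.24)&(C[...,0]>.5)&(C[...,0]<.7)&(C[...,1]>.19)&(C[...,1]<.35)
q=C[m]; print(len(q), cv2.boxPoints(cv2.minAreaRect(q[:,:2].astype(np.float32))) if len(q) else '')
E
```

```text
1084 ((0.4427218437194824, 0.10767236351966858), (0.00957860890775919, 0.10078784823417664), 5.395534515380859) 0.17108840216600985
4970 [[0.5322 0.2865]
 [0.5447 0.2218]
 [0.666  0.2452]
 [0.6536 0.3099]]
```

send_rows:
  plan:
    - [[-1,0.005,-0.18,-0.1,0],[-1,0.005,-0.18,-0.3,0],[-1,0.005,-0.18,-0.5,0],[-1,0.005,-0.18,-0.65,0],[-1,0.005,-0.18,-0.75,0],[-1,0.005,-0.18,-0.75,0],[-1,0.005,-0.18,-0.75,0],[1,0.005,-0.18,-0.75,0],[1,0.005,-0.18,-0.75,0],[1,0.005,-0.18,-0.75,0],[1,0.005,-0.18,-0.75,0],[1,0.005,-0.18,-0.75,0],[1,0.005,-0.18,-0.75,0],[1,0.005,-0.18,-0.75,0],[1,0.005,-0.18,-0.75,0]]
  force: 30

```text
t: 3.12
tool_pos: [0.4428, 0.1048, 0.1657]
orientation: [-2.112, -2.326, 0.0]
force: [0.2, 0.1, 0.2]
opening: 0.0441
gripper_force: 0.0
```

Still closing; wait, then lift.

send_rows:
  plan:
    - [[1,0,0,0,0],[1,0,0,0,0],[1,0,0,0,0],[1,0,0,0,0],[1,0,0,0,0],[1,0,0,0,0],[1,0,0,0,0],[1,0,0,0,0],[1,0,0,0,0],[1,0,0,0.03,0],[1,0,0,0.06,0],[1,0,0,0.1,0],[1,0,0,0.1,0]]

```text
t: 4.2
tool_pos: [0.4438, 0.105, 0.1878]
orientation: [2.11, 2.325, 0.003]
force: [1.1, -0.1, -2.5]
opening: 0.0084
gripper_force: 30.0
```

send_rows:
  plan:
    - [[1,0,0,0.12,0],[1,0,0,0.25,0],[1,0,0,0.4,0],[1,0,0,0.55,0],[1,0,0,0.6,0],[1,0,0,0.6,0],[1,0.02,0.1,0.6,0.03],[1,0.06,0.2,0.6,0.06],[1,0.12,0.35,0.6,0.1],[1,0.2,0.5,0.6,0.1],[1,0.27,0.65,0.6,0.1],[1,0.29,0.7,0.6,0.1],[1,0.29,0.7,0.6,0.1],[1,0.29,0.7,0.6,0.1]]

```text
t: 5.37
tool_pos: [0.4999, 0.2447, 0.303]
orientation: [-1.984, -2.433, 0.006]
force: [-0.2, 0.7, -2.9]
opening: 0.0089
gripper_force: 30.0
```

```bash
python3 - <<'E'
from h import *
np.set_printoptions(precision=4,suppress=True)
s=telemetry.read_state();print(s['tool_pos'],s['force'],s['opening'])
for n in('wrist','top','side'):
    v=shot(n,n[0]+'2');C=cloud(v)
    if n=='side':
        u=np.hstack([v['p'][40:260,180:420]]);cv2.imwrite('pics/s2c.png',cv2.resize(u,None,fx=2.5,fy=2.5))
    m=(v['d']>0)&(C[...,2]>.19)&(C[...,2]<.24)&(C[...,0]>.52)&(C[...,0]<.7)&(C[...,1]>.19)&(C[...,1]<.35)
    q=C[m]; print(n,len(q), cv2.minAreaRect(q[:,:2].astype(np.float32)),cv2.boxPoints(cv2.minAreaRect(q[:,:2].astype(np.float32))).tolist() if len(q) else '')
E
```

```text
[0.4999 0.2447 0.303 ] [-0.207   0.6502 -2.8784] 0.008860746102628927
wrist 4809 ((0.5973497033119202, 0.26728352904319763), (0.1424986869096756, 0.06727918982505798), 10.613224029541016) [[0.5211235880851746, 0.28722506761550903], [0.5335149168968201, 0.22109682857990265], [0.6735758185386658, 0.24734199047088623], [0.6611844897270203, 0.3134702444076538]]
top 59 ((0.6365289688110352, 0.24007970094680786), (0.0648399069905281, 0.011532392352819443), 19.99639892578125) [[0.6040916442871094, 0.23441191017627716], [0.6080353260040283, 0.22357477247714996], [0.6689662933349609, 0.24574749171733856], [0.665022611618042, 0.25658464431762695]]
side 331 ((0.5977578163146973, 0.2625167965888977), (0.14142964780330658, 0.07201503962278366), 11.19433879852295) [[0.5213979482650757, 0.2841108739376068], [0.5353788137435913, 0.21346594393253326], [0.6741176843643188, 0.2409227192401886], [0.6601368188858032, 0.31156766414642334]]
```

View pics/s2c.png

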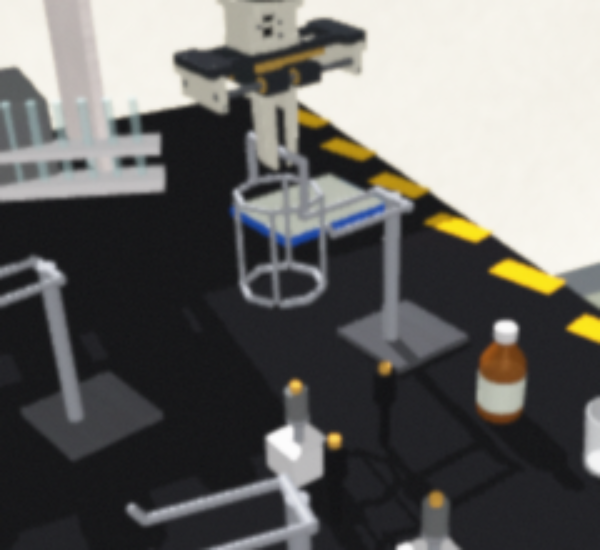

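send_rows:
  plan:
    - [[1,-0.08,-0.015,0,0],[1,-0.15,-0.03,0,0],[1,-0.15,-0.03,0,0],[1,-0.15,-0.03,-0.1,0],[1,-0.15,-0.03,-0.22,0],[1,-0.15,-0.03,-0.32,0],[1,-0.15,-0.03,-0.365,0],[1,-0.15,-0.03,-0.365,0],[1,-0.1,-0.02,-0.365,0],[1,0,0,-0.365,0],[1,0.1,0.02,-0.365,0],[1,0.2,0.04,-0.365,0],[1,0.3,0.06,-0.365,0],[1,0.38,0.078,-0.365,0],[1,0.415,0.085,-0.365,0],[1,0.415,0.085,-0.365,0],[1,0.415,0.085,-0.365,0]]

```text
t: 6.93
tool_pos: [0.5838, 0.2617, 0.2332]
orientation: [1.987, 2.433, 0.0]
force: [-0.4, 0.3, -2.6]
opening: 0.0088
gripper_force: 30.0
```

```bash
python3 - <<'E'
from h import *
np.set_printoptions(precision=4,suppress=True)
a=[]
for n in('side','wrist'):
    v=shot(n,n[0]+'3')
    a.append(cv2.resize(v['p'][60:190,250:400],(520,450)) if n=='side' else cv2.resize(v['p'][60:400,150:490],(280,450)))
cv2.imwrite('pics/c5.png',np.hstack(a))
E
```

```text
(no output)
```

View pics/c5.png

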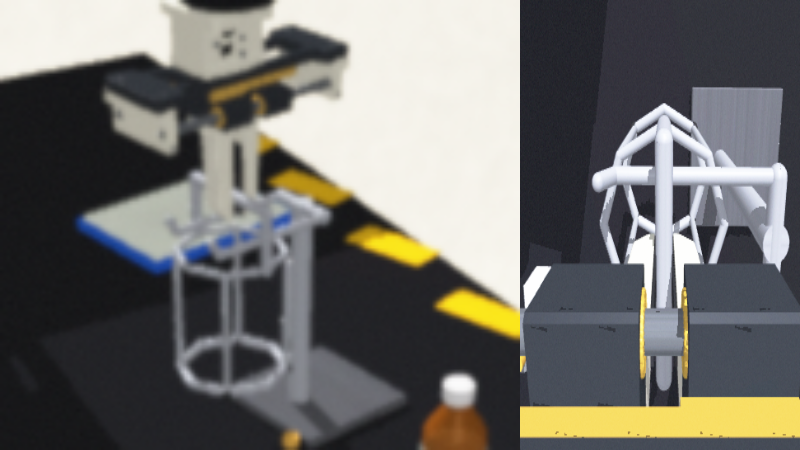

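send_rows:
  plan:
    - [[1,0,0,-0.05,0],[1,0,0,-0.09,0],[1,0,0,-0.115,0],[1,0,0,-0.115,0],[1,0,0,-0.115,0]]

```text
t: 7.45
tool_pos: [0.5832, 0.2618, 0.2095]
orientation: [-1.986, -2.433, 0.001]
force: [-2.3, -0.4, 1.7]
opening: 0.0089
gripper_force: 30.0
```

send_rows:
  plan:
    - [[0.2,0,0,0,0],[0.2,0,0,0,0],[0.2,0,0,0,0],[0.2,0,0,0,0],[0.2,0,0,0,0],[0.2,0,0,0,0],[0.2,0,0,0,0],[0.2,0,0,0.1,0],[0.2,0,0,0.2,0],[0.2,0,0,0.35,0],[0.2,0,0,0.5,0],[0.2,0,0,0.5,0]]

```text
t: 8.45
tool_pos: [0.5859, 0.2627, 0.3177]
orientation: [1.983, 2.429, 0.014]
force: [1.1, 0.5, 1.1]
opening: 0.037
gripper_force: 0.0
```

```bash
python3 - <<'E'
from h import *
np.set_printoptions(precision=4,suppress=True)
for n in('side','wrist'):
    v=shot(n,n[0]+'4');C=cloud(v)
    m=(v['d']>0)&(C[...,2]>.19)&(C[...,2]<.24)&(C[...,0]>.5)&(C[...,0]<.7)&(C[...,1]>.19)&(C[...,1]<.35)
    q=C[m];print(n,len(q),q[:,2].max());
v=load('s4');cv2.imwrite('pics/c6.png',cv2.resize(v['p'][60:190,250:400],(520,450)))
E
```

```text
side 373 0.21774668952773368
wrist 5290 0.21712030857383316
```

View pics/c6.png

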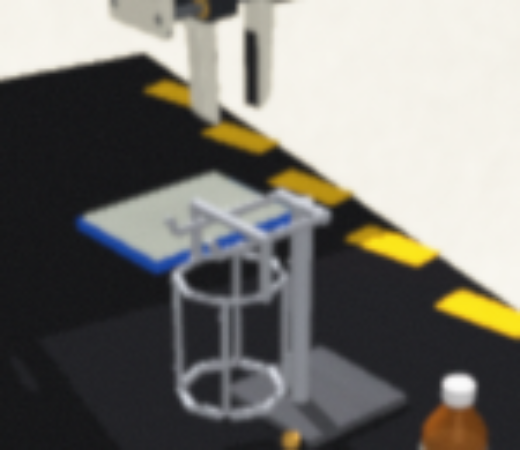

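send_rows:
  plan:
    - [[0,-0.1,-0.1,0.1,-0.1],[0,-0.7,-0.8,0,-1],[0,-0.7,-0.8,0,-1],[0,-0.7,-0.8,0,-1],[0,-0.7,-0.8,0,-1],[0,-0.7,-0.8,0,-1],[0,-0.7,-0.8,0,-1],[0,-0.7,-0.8,0,-1],[0,-0.7,-0.8,0,-1],[0,-0.7,-0.8,0,-1],[0,-0.7,-0.8,0,-1]]

```text
t: 9.47
tool_pos: [0.4433, 0.1018, 0.3083]
orientation: [-2.936, -1.118, 0.003]
force: [-0.2, -0.5, 0.4]
opening: 0.0462
gripper_force: 0.0
```

send_rows:
  plan:
    - [[0,0,0,-0.1,-0.52],[0,0,0,-0.2,-0.52],[0,0,0,-0.3,-0.52],[0,0,0,-0.5,-0.52],[0,0,0,-0.5,-0.52],[0,0,0,-0.5,-0.52],[0,0,0,-0.5,-0.52]]

```text
t: 10.05
tool_pos: [0.4436, 0.1019, 0.2093]
orientation: [3.128, 0.289, -0.001]
force: [0.5, -0.2, 0.8]
opening: 0.0461
gripper_force: 0.0
```

```bash
python3 - <<'E'
from h import *
np.set_printoptions(precision=4,suppress=True)
s=telemetry.read_state(); M=R.from_rotvec(s['orientation']).as_matrix(); print(s['t'],s['tool_pos'],M[:,1],s['q'],s['opening'],s['force'])
for n in('wrist','side','top'):
    v=shot(n,n[0]+'5');C=cloud(v);ok=v['d']>0
    for nm,x,y in(('guarded',.4445,.103),('bl1',.547,.097),('bl2',.4415,.009)):
        m=ok&(C[...,2]>.06)&(C[...,2]<.125)&(np.hypot(C[...,0]-x,C[...,1]-y)<.025); q=C[m]
        if len(q)>5: print(n,nm,len(q),q.min(0),q.max(0),'top',q[q[:,2]>q[:,2].max()-.004].mean(0))
    m=ok&(C[...,2]>.036)&(C[...,2]<.044)&(abs(C[...,0]-.444)<.045)&(abs(C[...,1]-.103)<.045)&(v['p'].min(-1)>100); q=C[m]
    if len(q)>9: print(' holder',len(q),cv2.minAreaRect(q[:,:2].astype(np.float32)))
E
```

```text
10.05 [0.4436 0.1019 0.2093] [ 0.1835 -0.983  -0.0001] [ 0.1131 -0.258   1.908  -0.      1.4925  1.4994] 0.04608715222763996 [ 0.512  -0.1651  0.8419]
wrist guarded 945 [0.4347 0.0927 0.0654] [0.4591 0.1168 0.1124] top [0.4468 0.1047 0.1103]
wrist bl1 1057 [0.536  0.0868 0.0617] [0.5604 0.1111 0.1074] top [0.5483 0.0987 0.1056]
wrist bl2 1098 [ 0.4305 -0.0021  0.0606] [0.4552 0.0227 0.107 ] top [0.4428 0.0106 0.1053]
 holder 1808 ((0.44665226340293884, 0.10459920763969421), (0.050191327929496765, 0.050014469772577286), 9.784486770629883)
side guarded 156 [0.4343 0.088  0.0603] [0.4575 0.1128 0.1135] top [0.4465 0.1031 0.1117]
side bl1 138 [0.5354 0.0835 0.0601] [0.5596 0.1098 0.1093] top [0.548  0.0966 0.1073]
side bl2 170 [ 0.4299 -0.0043  0.0622] [0.4537 0.0171 0.1084] top [0.4424 0.0086 0.1067]
 holder 214 ((0.44642019271850586, 0.10328087210655212), (0.05254807323217392, 0.053554948419332504), 11.819437980651855)
top guarded 85 [0.4338 0.0911 0.0663] [0.4556 0.1143 0.1161] top [0.4456 0.1013 0.1134]
top bl2 85 [ 0.43   -0.0023  0.0619] [0.4522 0.0206 0.1123] top [0.4419 0.0097 0.1101]
 holder 177 ((0.44580769538879395, 0.10318556427955627), (0.050451427698135376, 0.04976406693458557), 10.606770515441895)
```

send_rows:
  plan:
    - [[0,0.0135,0.009,-0.1,0],[0,0.0135,0.009,-0.25,0],[0,0.0135,0.009,-0.4,0],[0,0.0135,0.009,-0.52,0],[0,0.0135,0.009,-0.6,0],[0,0.0135,0.009,-0.63,0],[0,0.0135,0.009,-0.63,0],[1,0.0135,0.009,-0.63,0],[1,0.0135,0.009,-0.63,0],[1,0.0135,0.009,-0.63,0],[1,0.0135,0.009,-0.63,0],[1,0.0135,0.009,-0.63,0],[1,0.0135,0.009,-0.63,0],[1,0.0135,0.009,-0.63,0],[1,0.0135,0.009,-0.63,0],[1,0.0135,0.009,-0.63,0]]
  force: 15

```text
t: 11.53
tool_pos: [0.4475, 0.1038, 0.0849]
orientation: [-3.129, -0.283, -0.004]
force: [-0.5, 0.7, 5.5]
opening: 0.0236
gripper_force: 15.0
```

send_rows:
  plan:
    - [[1,0,0,0.05,0],[1,0,0,0.12,0],[1,0,0,0.22,0],[1,0,0,0.32,0],[1,0,0,0.4,0],[1,0,0,0.4,0],[1,0,0,0.4,0],[1,0,0,0.4,0]]

```text
t: 12.2
tool_pos: [0.4459, 0.1036, 0.1627]
orientation: [3.129, 0.283, -0.002]
force: [0.4, -0.9, -0.9]
opening: 0.024
gripper_force: 15.0
```

```bash
python3 - <<'E'
from h import *
np.set_printoptions(precision=4,suppress=True)
s=telemetry.read_state(); print(s['t'],s['tool_pos'],s['opening'],s['force'],s['gripper_force'])
for n in('wrist','side','top'):
    v=shot(n,n[0]+'6');C=cloud(v);ok=v['d']>0
    m=ok&(C[...,2]>.05)&(C[...,2]<.128)&(np.hypot(C[...,0]-.447,C[...,1]-.104)<.03); q=C[m]
    if len(q)<5: continue
    print(n,len(q),q.min(0),q.max(0),q.mean(0))
    for z in np.arange(.05,.13,.01):
        k=q[(q[:,2]>z)&(q[:,2]<z+.01)]
        if len(k)>2: print('  ',z,len(k),k.mean(0))
E
```

```text
12.2 [0.4459 0.1036 0.1627] 0.02401060292674178 [ 0.4471 -0.9265 -0.8846] 14.99807819724083
wrist 333 [0.4451 0.0983 0.0809] [0.4518 0.11   0.1249] [0.4502 0.1049 0.1046]
   0.08000000000000002 50 [0.4503 0.1051 0.0863]
   0.09000000000000001 75 [0.4501 0.1049 0.0952]
   0.1 85 [0.4501 0.1046 0.1054]
   0.11000000000000001 86 [0.4502 0.105  0.1152]
   0.12000000000000001 37 [0.4507 0.1051 0.1221]
side 66 [0.4387 0.0946 0.083 ] [0.4508 0.1059 0.1276] [0.4435 0.0991 0.1058]
   0.08000000000000002 12 [0.4445 0.0996 0.0865]
   0.09000000000000001 14 [0.4438 0.0993 0.0951]
   0.1 12 [0.4426 0.0979 0.1056]
   0.11000000000000001 14 [0.4434 0.0991 0.115 ]
   0.12000000000000001 14 [0.4431 0.0994 0.1239]
top 10 [0.4383 0.0965 0.0839] [0.4446 0.1069 0.1143] [0.44   0.1011 0.0969]
   0.08000000000000002 3 [0.4412 0.1003 0.086 ]
   0.09000000000000001 3 [0.4396 0.1024 0.095 ]
   0.1 3 [0.4395 0.1008 0.104 ]
```

send_rows:
  plan:
    - [[1,0.1,0.019,0,0],[1,0.2,0.038,0,0],[1,0.213,0.041,0,0],[1,0.213,0.041,-0.1,0],[1,0.213,0.041,-0.2,0],[1,0.213,0.041,-0.3,0],[1,0.213,0.041,-0.323,0],[1,0.213,0.041,-0.323,0],[1,0.213,0.041,-0.323,0]]
  force: 8

```text
t: 13.1
tool_pos: [0.4887, 0.1118, 0.0992]
orientation: [3.129, 0.283, -0.001]
force: [0.4, -0.8, -1.5]
opening: 0.0237
gripper_force: 8.0
```

send_rows:
  plan:
    - [[1,-0.04,-0.0075,0,0],[1,-0.07,-0.013,0,0],[1,-0.085,-0.016,0,0],[1,-0.1,-0.019,0,0],[1,-0.115,-0.021,0,0],[1,-0.13,-0.024,0,0]]

```text
t: 13.6
tool_pos: [0.4633, 0.1071, 0.0997]
orientation: [-3.129, -0.283, -0.002]
force: [1.5, 0.4, -0.2]
opening: 0.0238
gripper_force: 8.0
```

send_rows:
  plan:
    - [[1,-0.015,-0.003,0,0],[1,-0.03,-0.006,0,0],[1,-0.045,-0.008,0,0],[1,-0.06,-0.011,0,0],[1,-0.075,-0.014,0,0],[1,-0.09,-0.017,0,0],[1,-0.1,-0.018,0,0],[1,-0.1,-0.018,0,0],[1,-0.1,-0.018,0,0]]

```text
t: 14.35
tool_pos: [0.4428, 0.1034, 0.099]
orientation: [-3.129, -0.283, 0.001]
force: [0.0, -0.1, -0.5]
opening: 0.0233
gripper_force: 8.0
```

send_rows:
  plan:
    - [[1,0.02,0.004,0,0],[1,0.02,0.004,0.1,0],[1,0.02,0.004,0.3,0],[1,0.02,0.004,0.5,0],[1,0.02,0.004,0.6,0],[1,0.02,0.004,0.6,0],[1,0.02,0.004,0.6,0]]
  force: 25

```text
t: 14.93
tool_pos: [0.4482, 0.1044, 0.2204]
orientation: [-3.129, -0.283, -0.005]
force: [-0.2, -0.1, -0.9]
opening: 0.0235
gripper_force: 25.0
```

```bash
cat > m.py <<'E'
from h import *
import sys
np.set_printoptions(precision=4,suppress=True)
def run(tag):
    s=telemetry.read_state(); P=np.array(s['tool_pos']); M=R.from_rotvec(s['orientation']).as_matrix()
    print(s['t'],P,s['opening'],s['force'],s['gripper_force'],M[:,1])
    for n in('wrist','side','top'):
        v=shot(n,n[0]+tag);C=cloud(v)
        L=(C-P)@M  # tool coords
        # shaft zone: below fingertips, near
        m=(v['d']>0)&(L[...,2]>.021)&(L[...,2]<.09)&(abs(L[...,1])<.012)&(L[...,0]>-.02)&(L[...,0]<.07)
        q=L[m]
        if len(q)<8: print(n,len(q)); continue
        mu=q.mean(0); d=np.linalg.svd(q-mu)[2][0]; d*=np.sign(d[2])
        a=(q-mu)@d; i=a>a.max()-.003
        print(n,len(q),'dir(tool)',d,'tilt',np.degrees(np.arctan2(d[0],d[2])),'end',q[i].mean(0),'world dir',M@d,'end w',P+M@q[i].mean(0))
run(sys.argv[1])
E
python3 m.py 7
```

```text
14.9333 [0.4482 0.1044 0.2204] 0.02353929897740939 [-0.2309 -0.1036 -0.9444] 24.999831318855286 [ 0.1795 -0.9837  0.0002]
wrist 1083 dir(tool) [0.451  0.0023 0.8925] tilt 26.80760399585123 end [ 0.0451 -0.0005  0.0688] world dir [ 0.4467  0.079  -0.8912] end w [0.4927 0.113  0.1517]
side 71 dir(tool) [ 0.4517 -0.0183  0.892 ] tilt 26.86050254636041 end [0.0376 0.0047 0.0708] world dir [ 0.4437  0.0994 -0.8906] end w [0.4863 0.1066 0.1497]
top 0
```

send_rows:
  plan:
    - [[1,0,0,0.1,0],[1,0,-0.1,0.3,0],[1,0.05,-0.25,0.35,-0.05],[1,0.1,-0.4,0.35,-0.1],[1,0.13,-0.55,0.35,-0.15],[1,0.15,-0.7,0.35,-0.2],[1,0.15,-0.85,0.35,-0.2],[1,0.15,-0.95,0.35,-0.2],[1,0.15,-1,0.35,-0.2],[1,0.15,-1,0.35,-0.2],[1,0.15,-1,0.35,-0.2]]

```text
t: 16.0
tool_pos: [0.4767, -0.0953, 0.2879]
orientation: [-3.14, 0.047, 0.003]
force: [0.6, 0.0, -0.9]
opening: 0.0238
gripper_force: 25.0
```

send_rows:
  plan:
    - [[1,0,-0.1,0,0],[1,0.02,-0.25,0,-0.05],[1,0.05,-0.4,0,-0.1],[1,0.08,-0.55,0,-0.15],[1,0.1,-0.7,0,-0.2],[1,0.13,-0.85,0,-0.2],[1,0.135,-0.95,0,-0.2],[1,0.135,-1,0,-0.2],[1,0.135,-1,0,-0.2],[1,0.135,-1,0,-0.2]]

```text
t: 16.83
tool_pos: [0.5043, -0.2943, 0.2887]
orientation: [-3.118, 0.372, 0.001]
force: [-0.3, -0.6, 0.0]
opening: 0.0237
gripper_force: 25.0
```

```bash
python3 m.py 8; python3 - <<'E'
from h import *
np.set_printoptions(precision=4,suppress=True)
v=load('w8');C=cloud(v)
m=(v['d']>0)&(C[...,2]>.003)&(C[...,2]<.014)&(C[...,0]>.5)&(C[...,0]<.75)&(C[...,1]<-.22)&(C[...,1]>-.45)&(v['p'].min(-1)>120)
print(m.sum(),cv2.minAreaRect(C[m][:,:2].astype(np.float32)))
hsv=cv2.cvtColor(v['p'],cv2.COLOR_BGR2HSV)
m=(hsv[...,0]>105)&(hsv[...,0]<130)&(hsv[...,1]>90)&(abs(C[...,0]-.58)<.04)&(abs(C[...,1]+.335)<.04)&(C[...,2]>.09)&(C[...,2]<.14)
print(m.sum(),C[m].mean(0) if m.any() else 0)
m=(v['d']>0)&(np.linalg.norm(C-[.581,-.337,.1165],axis=-1)<.018)
q=C[m]; print(m.sum(), q.mean(0) if len(q) else 0, np.linalg.svd(q-q.mean(0),full_matrices=False)[2][2] if len(q)>5 else '')
E
```

```text
16.8333 [ 0.5043 -0.2943  0.2887] 0.023655539630954722 [-0.3124 -0.6133  0.0425] 24.999939501285553 [-0.2355 -0.9719 -0.001 ]
wrist 1087 dir(tool) [0.4518 0.0006 0.8921] tilt 26.85668996340837 end [ 0.0446 -0.0003  0.0685] world dir [ 0.4385 -0.1059 -0.8925] end w [ 0.5477 -0.3045  0.2202]
side 131 dir(tool) [ 0.4506 -0.0163  0.8926] tilt 26.78500790369102 end [0.0408 0.0025 0.0706] world dir [ 0.4413 -0.0892 -0.8929] end w [ 0.5433 -0.3063  0.2181]
top 0
3327 ((0.6067819595336914, -0.34234434366226196), (0.09012090414762497, 0.12965062260627747), 76.72183990478516)
210 [ 0.5821 -0.3361  0.1159]
1106 [ 0.5826 -0.3373  0.1154] [-0.4901  0.1072  0.865 ]
```

send_rows:
  plan:
    - [[1,0.007,-0.06,-0.04,0],[1,0.007,-0.12,-0.1,0],[1,0.007,-0.12,-0.15,0],[1,0.007,-0.12,-0.163,0],[1,0.007,-0.12,-0.163,0],[1,0.007,-0.12,-0.163,0],[1,0.007,-0.12,-0.163,0],[1,0.007,-0.12,-0.163,0],[1,0.007,-0.12,-0.163,0],[1,0.007,-0.12,-0.163,0],[1,0.007,-0.12,-0.163,0],[1,0.007,-0.12,-0.163,0]]

```text
t: 17.98
tool_pos: [0.5055, -0.3198, 0.2566]
orientation: [3.119, -0.373, 0.0]
force: [-0.5, 0.4, -0.7]
opening: 0.0234
gripper_force: 25.0
```

```bash
python3 m.py 9; python3 - <<'E'
from h import *
np.set_printoptions(precision=4,suppress=True)
v=load('s9');w=load('w9');C=cloud(v)
s=telemetry.read_state();P=np.array(s['tool_pos']);M=R.from_rotvec(s['orientation']).as_matrix()
tip=P+M@np.array([.0385,0,.071]);n=np.array([-.488,.112,.865]);L=np.array([.582,-.3365,.116])
r=tip-L;print('z',r@n,'lateral',r-(r@n)*n, s['dq'])
m=(v['d']>0)&(C[...,2]>.185)&(C[...,2]<.24)&(C[...,0]>.5)&(C[...,0]<.7)&(C[...,1]>.19)&(C[...,1]<.35);print(m.sum(),C[m][:,2].max())
cv2.imwrite('pics/f.png',np.hstack([cv2.resize(v['p'][60:190,250:400],(260,225)),cv2.resize(v['p'][190:350,400:520],(270,360))[:225],cv2.resize(w['p'],(360,225))]))
cv2.imwrite('pics/f.png',np.hstack([cv2.resize(v['p'][100:350,250:540],(480,414)),cv2.resize(w['p'][100:,200:450],(320,414))]))
E
```

```text
17.9833 [ 0.5055 -0.3198  0.2566] 0.023357495498405965 [-0.4697  0.4269 -0.6937] 24.999846518039703 [-0.2361 -0.9717  0.0001]
wrist 1087 dir(tool) [0.4524 0.0013 0.8918] tilt 26.89490547302307 end [ 0.0446 -0.0005  0.0684] world dir [ 0.4395 -0.1082 -0.8917] end w [ 0.549  -0.3298  0.1882]
side 120 dir(tool) [ 0.4473 -0.018   0.8942] tilt 26.574918973561324 end [0.0392 0.0041 0.0697] world dir [ 0.4391 -0.0882 -0.8941] end w [ 0.5427 -0.333   0.1869]
top 0
z 0.08005844414613274 lateral [-0.     -0.0013  0.0002] [-0.0006  0.0015  0.002   0.0015 -0.0011 -0.0007]
382 0.21826211831777476
```

View pics/f.png

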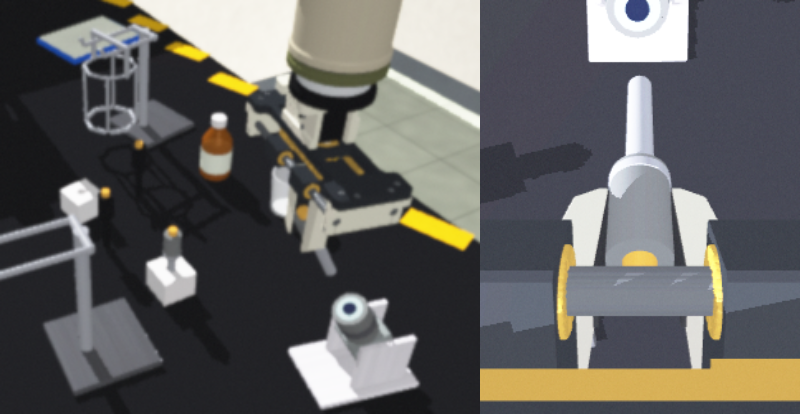

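The guard hangs on the far stand (left crop, about (110, 95)). The probe is tilted into line with the lens, with its tip at about (330, 270) on the left and (640, 80) on the right. Everything is still, so I'm handing in.

```bash
python3 -c "
from plant import order
print(order.close_job())"
```

```text
the job is handed in; nothing more can be done
None
```

I handed the job in at about 18 s (limit 67 s), without learning the verdict: the guard hangs on the farthest hook stand, and the probe is held still with its tip about 80 mm from the lens, within about 2 mm of its centre line and 3° of its axis by my measurements.

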